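# Drop a spent tube into the lever-lidded shielded waste box

## Task

Put the spent tube that lies in the chute of the shielded waste box away without gripping or lifting it and without touching the heavy lid: press the long end of the lever down with your fingertips until the catch holds the lid open, and let go; push the tube along the chute with a fingertip until it drops into the box; then press the yellow tab of the catch so that the lid falls fully shut over the tube. Leave the other things on the bench where they are.

Things in the scene. Friction and masses are not known exactly. Their poses are not given: they have to be found in the camera images.
- waste_box: Fixed bench-top shielded waste box on a dark base plate. Origin on the bench under the device, z up, +x from the catch tab towards the lid hinge, +y towards the lever. White box 160 x 96 mm, x -10 to 150 mm, centre line y = -44 mm, walls 12 mm, rim 76 mm above the bench. x, y below are in this frame. The lever lies at y = +36 mm.
- lid (a joint): Heavy white lid (150 x 98 x 16 mm, 0.7 to 1.1 kg, yellow disc on top), hinged on the rear edge of the box (x = 150 mm). 0 = shut, grows as it opens, about 1.2 rad when the catch holds it. It falls shut by itself, damped, when nothing holds it. A steel pin on its side rests on the short end of the lever. The robot must not touch the lid.
- lid_edge (a point): Middle of the lid's free upper edge: 92 mm above the bench at x = 0 when shut, about 225 mm above the bench when open.
- lever (a joint): Steel lever on a pivot at x = 40 mm, 79 mm above the bench. 0 = at rest with its long end (towards -x) up and the lid shut; grows as the long end is pressed down. The catch snaps over its end just past 0.48 rad and then holds it at 0.48 rad; its stop is at 0.52 rad. Pressing the pad takes about 10 to 20 N.
- press_pad (a point): Centre of the top of the red pad (46 mm along the lever, 36 mm wide) on the long end of the lever, 155 mm from the pivot; 127 mm above the bench at rest, about 53 mm when caught, 48 mm at the stop. It moves almost straight down.
- catch (a joint): Spring hook in front of the lever's long end. 0 = its normal place; the lever's end pushes it back while passing and it then springs over the end. Grows as its tab is pressed; it lets the lever go at about 0.3 rad; stop at 0.45 rad.
- release_tab (a point): Centre of the top of the yellow tab (30 x 34 mm) of the catch, at x = -227 mm, y = +36 mm, 50 mm above the bench. Press it down about 20 to 28 mm (2 to 6 N, stop at 31 mm; it also swings some 10 mm towards -x) to release the lever, which then swings up.
- chute_end (a point): End of the steel loading chute at the box mouth, at the bottom of its V: x = -2 mm, y = -44 mm, 76.5 mm above the bench. The chute is a slippery 90 degree V along x, from x = -170 mm to here; its upper edges (12 mm either side) are 88.5 mm above the bench. The tube drops in for certain once its cap is pushed some 25 mm past here.
- well (a point): Centre of the inner floor of the box (136 x 72 mm, 27 mm above the bench, 49 mm below the rim).
- spent_tube: Loose capped 15 ml tube, 106 mm long, body 16 mm and blue cap 21 mm in diameter, 18 g, lying in the chute with its pointed end towards the box. Origin at the pointed end, z along the tube towards the cap.
- tube_mid (a point): Middle of the tube, on its axis, 53 mm from either end.
- cap_face (a point): Centre of the flat end of the blue cap (pushed on here towards the box); about 91 mm above the bench in the chute.
- marker_blue: Bystander: blue marker pen lying on the bench behind the chute, 138 mm long, 14 mm thick, origin under its middle.
- ethanol_bottle: Bystander: white bottle with red cap standing behind the box, 54 mm in diameter, 105 mm high, origin under its middle.
- bench_timer: Bystander: white digital timer standing behind the box, 27 x 68 x 60 mm, origin under its middle.
- water_c: Bystander: small white bottle with white cap at the right rear, 48 mm in diameter, 88 mm high, origin under its middle.
Things that resemble listed ones, but are neither listed nor needed, are in the scene too. What is shaped like the spent_tube but turquoise is not meant.

How it is judged:
By the outcome, as a careful person would: the job done as asked, in the order asked, and still so for the second after the job is handed in, with the robot touching nothing.
It also fails if it takes over 64 s, if anything falls off the work surface, if the arm or the gripper's body presses on something with over 40 N, if the wrist force passes 120 N, or if a joint passes its speed limit or range.

## Robot

A 6-joint arm with a two-finger parallel gripper is mounted at the origin on a cart in front of the work surface, level with it; the furniture and walls round the work are solid. World frame = base frame: x ahead of the robot, y to its left, z up, the work surface at z = 0. Lengths are in m, angles in rad, forces in N, time in s.
With the tool pointing down it reaches from about 0.325 to 0.75 m from the base axis. Payload 7.6 kg.
Tool frame: the origin (TCP) lies midway between the tips of the shut fingers; the grasp point (between the pads) lies 19 mm behind it; z points along the fingers, y is the line along which they close (so a half turn about z gives the same grasp; the last joint's range is limited). The gripper opens to 85 mm and grips with 20 to 120 N. Pads are 22 mm wide; open, the fingers measure 114 mm over their backs; the gripper's body (76 mm by 85 mm) begins 54 mm behind the grasp point. The pads swing forward as they close: fully open they stand 13 mm farther back than shut.
Start: joints at [-1.17, 0.052, 1.401, -0, 1.689, -0.07], TCP at [0.238, -0.468, 0.231] pointing down, gripper open.
Joint ranges: [-2.9, 2.9], [-0.91, 2.17], [0.12, 2.37], [-1.06, 4.2], [0.26, 2.73], [-2.93, 2.93]. Speed limits (rad/s): [2.57, 2.57, 3.01, 3.14, 3.14, 3.14].

## Interface

Orientations are given as a 3x3 rotation matrix whose columns are the frame's x, y, z axes.
In Python, from workcell import bot gives the robot as it stands.
- The arm moves only by the tool carry_out, never from a script. Its argument "motion" is a list of rows, each a list of 6 numbers: the shift along the tool's x, y, z in units of 25 mm (1.0 is 25 mm), then the turn, a rotation vector about the tool's x, y, z in degrees. A call has exactly 5 rows; each row is the pose to reach, as a shift and turn from the pose commanded when the call began, along the tool's axes at that moment; what a row does not reach only later rows make up. A row lasts 1/10 s, in which the tool goes at most 50 mm and 8.59 degrees, less where a joint would pass 70% of its speed; a pose out of reach is approached as far as the arm can. A call with a gripper value outside its range is refused whole. "hand" is the closure, from 0 (fully open) to 1 (shut), set as the call begins (left out, the last holds). The fingers move at their own pace and stop on an object; the grip force is fixed at half the most. Time passes only in rows, so rows that repeat a pose let the fingers close, or fill a call up. It gives the time, the measured TCP pose, the force, the opening and the grip force at its end, in the units of the state.
- bot.observe(): the state, without advancing time (a new reading comes with each control period).
- bot.snapshot(name): name is "side" or "top" or "wrist"; returns a dict with "frame" (480x640x3 uint8, red, green, blue), "fx", "fy", "cx", "cy" (pixels), "eye" and "orientation" of the camera in the world; the wrist camera has in their place "mount" (4x4, takes a point from camera to tool coordinates, whose origin is the TCP and whose axes are the flange's). Camera axes: x right, y down, z forward; pixel columns grow to the right and rows downward; lengths in m; the calibration is good to about 2 mm. A picture is of the moment at which its call begins: read the wrist's pose just before it. There is no depth.
- bot.finish_job(): hands the job in; it is judged then, once.
Trained networks look in the newest picture that a camera, given by its name, has taken for a name from the list of things; names that differ only in an ending like _2 or _b are one class to them, and where a whole thing is asked for, a point or a joint stands for the part that bears it (a point fixed in the world has none). Each returns a list of dicts, best first, with "p" (0 to 1); they miss things now and then, are a little off and sometimes report something else, mostly with a low value. They report only what shows in the picture. A call takes as long as a camera call. They do not tell look-alikes from the thing itself.
- bot.look_for(name, camera): "rect" ([left, top, right, bottom] in pixels, round what is visible of it).
- bot.outline_of(name, camera): "mask" (480x640 bool, what is visible of it) and "rect" ([left, top, right, bottom] in pixels, round what is visible of it).
The state is a dict: "clock": time; "joint_positions": joint angles; "dq": joint speeds; "joint_efforts": joint torques, N m; "eef_pos": TCP position; "eef_rot": TCP orientation; "wrist_force": force on the tool from outside, world axes, zero at the start; "wrist_torque": the same for the moment, N m; "opening": finger opening in m; "finger_force": force on a finger pad.
Only numpy, scipy, OpenCV 4.12 (cv2) and the standard library are available. Lean on these libraries where they do the work, as an engineer would, in place of code of your own. Each camera call takes 0.05 s, during which the arm holds its last target. There are 200 camera calls.

## Working session

There is one attempt and no reset: what is moved stays moved. The work goes in short steps, Python scripts to look and compute and a tool call to move; the robot and the scene stay as the last step left them, time stands still between calls to the robot, and variables do not carry over. Pictures are saved under pics/ and viewed, at most 10 in all, crops included, and the job is handed in when it is done.

Besides the shell and the picture viewer there is one more tool, called after ">>>" as name(argument=value, ...), one argument or row to a line, values as JSON. carry_out: Moves the arm, as the interface text tells. Its arguments: {"type":"object","properties":{"motion":{"type":"array"},"hand":{"type":"number"}},"required":["motion"]}

```bash
mkdir -p pics
cat > h.py <<'E'
import numpy as np, cv2
from workcell import bot
def snap(n,f=None):
    s=bot.snapshot(n)
    if f: cv2.imwrite('pics/'+f,cv2.cvtColor(s['frame'],cv2.COLOR_RGB2BGR))
    return s
def ray(s,u,v):
    d=np.array([(u-s['cx'])/s['fx'],(v-s['cy'])/s['fy'],1.]); return np.array(s['eye']),np.array(s['orientation'])@d
def atz(s,u,v,z):
    e,d=ray(s,u,v); return e+d*(z-e[2])/d[2]
def proj(s,p):
    q=np.array(s['orientation']).T@(np.asarray(p)-s['eye']); return np.array([s['fx']*q[0]/q[2]+s['cx'],s['fy']*q[1]/q[2]+s['cy']])
E
python3 - <<'E'
from h import *
np.set_printoptions(precision=3,suppress=True)
for n in ['top','side']:
    s=snap(n,n+'1.png'); print(n,s['eye'],s['fx'],np.array(s['orientation']).tolist())
    for k in ['waste_box','lid','lever','press_pad','release_tab','catch','spent_tube','marker_blue','ethanol_bottle','bench_timer','water_c']:
        try: print(k,[(np.round(r['rect']).tolist(),round(r['p'],2)) for r in bot.look_for(k,n)][:3])
        except Exception as e: print(k,e)
print(bot.observe())
E
```

```text
top [0.433 0.342 1.108] 594.5699080717026 [[-0.019047398385854057, -0.9977499687817573, 0.064282162461548], [-0.999808367206157, 0.01871716952227031, -0.005735540918965287], [0.004519455640793188, -0.06437909102400312, -0.9979152805522291]]
waste_box [([213.0, 174.0, 453.0, 313.0], 0.91)]
lid [([219.0, 195.0, 318.0, 298.0], 0.8)]
lever [([256.0, 213.0, 418.0, 296.0], 0.61)]
press_pad [([257.0, 215.0, 419.0, 299.0], 0.63)]
release_tab [([407.0, 199.0, 454.0, 231.0], 0.68)]
catch [([408.0, 198.0, 453.0, 232.0], 0.9)]
spent_tube [([327.0, 179.0, 382.0, 211.0], 0.77), ([206.0, 346.0, 260.0, 376.0], 0.69)]
marker_blue [([302.0, 158.0, 370.0, 192.0], 0.92), ([328.0, 181.0, 382.0, 211.0], 0.44), ([224.0, 183.0, 263.0, 203.0], 0.42)]
ethanol_bottle [([269.0, 154.0, 304.0, 186.0], 0.67), ([324.0, 179.0, 384.0, 211.0], 0.44)]
bench_timer [([226.0, 182.0, 264.0, 199.0], 0.71)]
water_c [([430.0, 140.0, 462.0, 168.0], 0.67)]
side [0.207 1.01  0.716] 446.97608399768615 [[-0.915405575263867, -0.2707164627892445, 0.29790137554349827], [-0.4022502403496, 0.5874849080488607, -0.702179625846201], [0.01
[... 511 characters left out ...]
r_blue []
ethanol_bottle [([241.0, 224.0, 267.0, 273.0], 0.86)]
bench_timer [([239.0, 258.0, 258.0, 303.0], 0.71)]
water_c [([287.0, 163.0, 307.0, 189.0], 0.55)]
{'clock': 1.2, 'joint_positions': array([-1.17 ,  0.052,  1.401, -0.   ,  1.689, -0.07 ]), 'dq': array([ 0.001,  0.001, -0.001,  0.002, -0.001, -0.002]), 'joint_efforts': array([ -0.001, -38.154, -36.031,  -0.   ,   0.   ,  -0.   ]), 'eef_pos': array([ 0.238, -0.468,  0.231]), 'eef_rot': array([[ 0.891,  0.454,  0.   ],
       [ 0.454, -0.891, -0.   ],
       [-0.   ,  0.   , -1.   ]]), 'wrist_force': array([-0.153,  0.551,  0.287]), 'wrist_torque': array([ 0.017, -0.003,  0.104]), 'finger_force': 0.0, 'opening': 0.0855971067024021}
```

Run:
```python
import cv2
i=cv2.imread('pics/top1.png'); cv2.imwrite('pics/top1c.png',cv2.resize(i[130:390,190:480],None,fx=2.3,fy=2.3,interpolation=cv2.INTER_CUBIC))
i=cv2.imread('pics/side1.png'); cv2.imwrite('pics/side1c.png',cv2.resize(i[150:380,220:430],None,fx=2.6,fy=2.6,interpolation=cv2.INTER_CUBIC))
```

```text
(no output)
```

View pics/top1c.png

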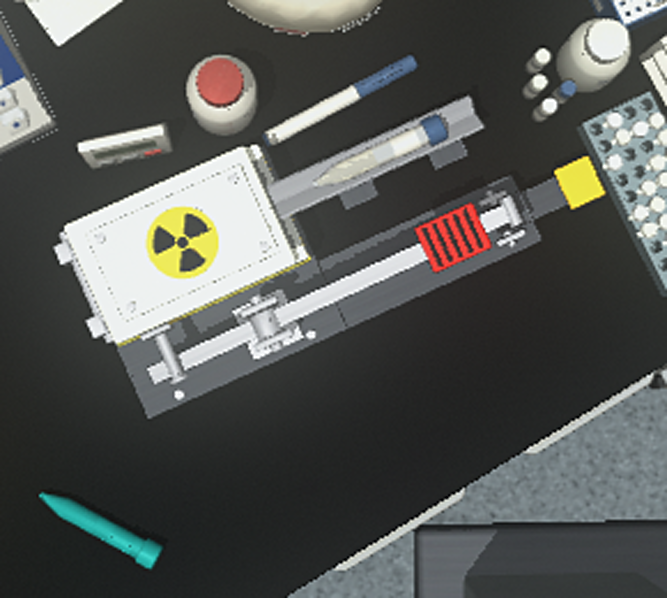

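View pics/side1c.png

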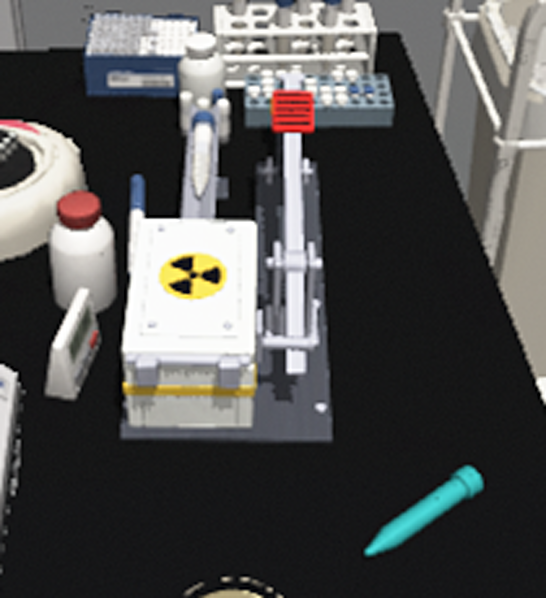

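```bash
cat >> h.py <<'E'
def cen(s,lo,hi,box):
    h=cv2.cvtColor(s['frame'],cv2.COLOR_RGB2HSV); m=cv2.inRange(h,lo,hi); k=np.zeros_like(m); l,t,r,b=box; k[t:b,l:r]=m[t:b,l:r]
    n,_,st,c=cv2.connectedComponentsWithStats(k); i=1+np.argmax(st[1:,4]); return c[i],st[i]
E
python3 - <<'E'
from h import *
from scipy.optimize import least_squares
np.set_printoptions(precision=4,suppress=True)
s=snap('top'); t=snap('side')
Y=((20,120,120),(35,255,255));R=((0,150,100),(8,255,255));B=((100,100,40),(125,255,255))
tab,st=cen(s,*Y,(415,185,470,240)); print('tab',tab,st)
pad,st=cen(s,(0,150,60),(10,255,255),(350,200,420,260)); print('pad',pad,st)
print('side pad',cen(t,(0,150,60),(10,255,255),(310,170,350,210)))
cap,st=cen(s,*B,(365,175,390,200)); print('cap',cap,st)
U=[[tab,(-.227,.036,.05)],[np.array([269.1,235.2]),(.075,-.044,.092)]]
f=lambda c:np.array([190,130])+(np.array(c)+.5)/2.3-.5
U+=[[f((242,146)),(0,-.093,.092)],[f((65,228)),(.15,-.093,.092)],[f((118,343)),(.15,.005,.092)],[f((471,96)),(-.17,-.056,.0885)],[f((485,127)),(-.17,-.032,.0885)]]
def T(p,d):
    c,q=np.cos(p[2]),np.sin(p[2]); return np.array([p[0]+c*d[0]-q*d[1],p[1]+q*d[0]+c*d[1],d[2]])
g=lambda p:np.concatenate([proj(s,T(p,d))-u for u,d in U])
r=least_squares(g,[.5,.3,1.9],loss='soft_l1'); print(r.x,r.fun.reshape(-1,2) if r.fun.size==14 else r.fun)
print(g(r.x).reshape(-1,2))
p=r.x
for n,d in dict(tab=(-.227,.036,.05),pad=(-.107,.036,.127),chend=(-.002,-.044,.0765)).items(): print(n,T(p,d),proj(s,T(p,d)),proj(t,T(p,d)))
for q,z in ((pad,.127),(cap,.091)):
    w=atz(s,*q,z); c,d=np.cos(p[2]),np.sin(p[2]); print(w,np.array([[c,d],[-d,c]])@(w[:2]-p[:2]))
E
```

```text
tab [441.5916 208.881 ] [431 198  22  23 311]
pad [386.7471 232.7977] [370 218  34  30 435]
side pad (array([332.1457, 192.8016]), array([324, 185,  17,  17, 247], dtype=int32))
cap [378.8701 186.039 ] [374 180  10  13  77]
[0.4914 0.3354 1.9794] [[ 1.0009 -0.203 ]
 [-0.6769  1.1025]
 [ 1.6045 -0.797 ]
 [-1.2618 -0.4204]
 [-0.9976  1.7999]
 [ 0.4008  0.1596]
 [ 0.1721 -0.7974]]
[[ 1.0009 -0.203 ]
 [-0.6769  1.1025]
 [ 1.6045 -0.797 ]
 [-1.2618 -0.4204]
 [-0.9976  1.7999]
 [ 0.4008  0.1596]
 [ 0.1721 -0.7974]]
tab [0.5486 0.1128 0.05  ] [442.5926 208.678 ] [330.6203 189.0782]
pad [0.5009 0.223  0.127 ] [386.95   233.3186] [332.8559 191.4245]
chend [0.5326 0.3511 0.0765] [309.4853 218.6087] [296.3357 237.7514]
[0.5018 0.2233 0.127 ] [-0.1071  0.0351]
[0.5853 0.2304 0.091 ] [-0.1337 -0.0444]
```

```bash
cat >> h.py <<'E'
P=np.array([.4914,.3354,1.9794])
def W(x,y,z):
    c,q=np.cos(P[2]),np.sin(P[2]); return np.array([P[0]+c*x-q*y,P[1]+q*x+c*y,z])
def dev(w):
    c,q=np.cos(P[2]),np.sin(P[2]); v=np.array(w[:2])-P[:2]; return np.round([1e3*(c*v[0]+q*v[1]),1e3*(-q*v[0]+c*v[1]),1e3*w[2]],1)
def go(*d):
    o=bot.observe(); R=np.array(o['eef_rot']); return np.round(R.T@(W(*d)-o['eef_pos'])/.025,2)
E
python3 - <<'E'
from h import *
from scipy.spatial.transform import Rotation as Ro
o=bot.observe(); R=np.array(o['eef_rot'])
x=-(W(0,1,0)-W(0,0,0)); z=np.array([0,0,-1]); D=np.column_stack([x,np.cross(z,x),z])
print(o['clock'],go(-.107,.036,.231),Ro.from_matrix(R.T@D).as_rotvec(degrees=True))
s=snap('top')
# rack edge near tab: corners in crop
i=cv2.cvtColor(s['frame'],cv2.COLOR_RGB2BGR); cv2.imwrite('pics/rack.png',cv2.resize(i[150:290,380:520],None,fx=4,fy=4,interpolation=cv2.INTER_CUBIC))
cv2.imwrite('pics/tube.png',cv2.resize(i[160:240,300:420],None,fx=5,fy=5,interpolation=cv2.INTER_CUBIC))
E
```

```text
1.3 [ 2.190e+01 -1.986e+01  1.000e-02] [5.38517901e-03 1.44801964e-03 3.56334690e+00]
```

View pics/rack.png

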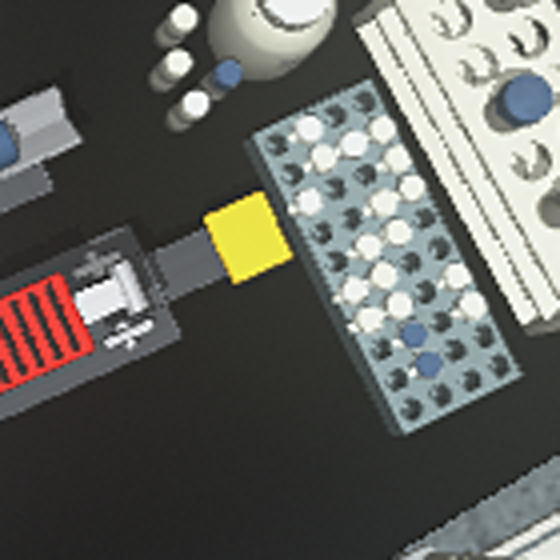

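View pics/tube.png

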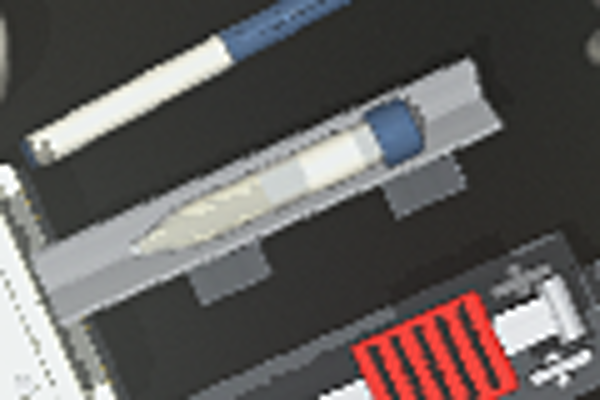

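>>> carry_out(
  motion=[
    [1.1,-1,-0.8,0,0,1],
    [2.4,-2.2,-1.6,0,0,2],
    [3.7,-3.4,-2,0,0,3],
    [5,-4.6,-2,0,0,3.56],
    [6.3,-5.8,-2,0,0,3.56],
  ],
  hand=1,
)

```text
clock: 1.85
eef_pos: [0.3131, -0.2657, 0.2818]
eef_rot: [[0.918, 0.397, 0.001], [0.397, -0.918, -0.001], [0.001, 0.001, -1.0]]
wrist_force: [1.0, 0.0, -0.4]
opening: 0.0126
finger_force: 0.0
```

```bash
python3 -c "
from h import *
o=bot.observe();print(o['eef_pos'],o['eef_rot'],o['wrist_force'],go(-.107,.036,.28),dev(o['eef_pos']))"
```

```text
[ 0.31306134 -0.26571532  0.28184225] [[ 9.17976994e-01  3.96632040e-01  1.12439190e-03]
 [ 3.96633153e-01 -9.17976606e-01 -1.04554362e-03]
 [ 6.17469357e-04  1.40575609e-03 -9.99998821e-01]] [ 1.02259756  0.04624608 -0.41457886] [ 14.65 -14.96   0.06] [-480.8  402.5  281.8]
```

>>> carry_out(
  motion=[
    [1.3,-1.3,0,0,0,0],
    [2.6,-2.6,0,0,0,0],
    [3.9,-3.9,0,0,0,0],
    [5.2,-5.2,0,0,0,0],
    [6.5,-6.5,0,0,0,0],
  ],
)

```text
clock: 2.35
eef_pos: [0.3976, -0.0517, 0.2816]
eef_rot: [[0.918, 0.397, 0.001], [0.397, -0.918, -0.0], [0.001, 0.001, -1.0]]
wrist_force: [1.4, -1.7, -0.3]
opening: -0.0001
finger_force: 0.0
```

>>> carry_out(
  motion=[
    [1.3,-1.3,0,0,0,0],
    [2.6,-2.6,0,0,0,0],
    [3.9,-4,0.4,0,0,0],
    [5.2,-5.4,1.2,0,0,0],
    [6.5,-6.8,2,0,0,0],
  ],
)

```text
clock: 2.85
eef_pos: [0.4782, 0.1661, 0.2324]
eef_rot: [[0.918, 0.398, 0.001], [0.398, -0.918, 0.0], [0.001, 0.0, -1.0]]
wrist_force: [2.0, 0.1, 0.0]
opening: -0.0001
finger_force: 0.0
```

```bash
python3 -c "
from h import *
o=bot.observe();print(o['eef_pos'],o['wrist_force'],go(-.110,.036,.14),dev(o['eef_pos']),o['joint_positions'])"
```

```text
[0.47821404 0.1660602  0.23244951] [2.00176816e+00 9.17374360e-02 1.40486455e-03] [ 1.73 -1.61  3.7 ] [-150.2   79.4  232.4] [ 2.61383473e-01 -2.46891171e-03  1.45408999e+00 -2.12227907e-04
  1.68850094e+00  1.42315690e+00]
```

>>> carry_out(
  motion=[
    [0.9,-0.8,0.8,0,0,0],
    [1.65,-1.55,2,0,0,0],
    [1.7,-1.6,3,0,0,0],
    [1.7,-1.6,3.6,0,0,0],
    [1.7,-1.6,3.6,0,0,0],
  ],
)

```text
clock: 3.35
eef_pos: [0.4998, 0.2169, 0.1404]
eef_rot: [[0.918, 0.397, -0.004], [0.397, -0.918, -0.002], [-0.004, -0.0, -1.0]]
wrist_force: [-0.9, -0.1, -0.7]
opening: 0.0002
finger_force: 0.0
```

```bash
python3 -c "
from h import *
o=bot.observe();print(o['eef_pos'],o['wrist_force'],go(-.110,.036,.047),dev(o['eef_pos']))
s=snap('side');i=cv2.cvtColor(s['frame'],cv2.COLOR_RGB2BGR);cv2.imwrite('pics/s2.png',cv2.resize(i[120:320,230:400],None,fx=3,fy=3))"
```

```text
[0.49977283 0.21690754 0.14036251] [-0.87319937 -0.12072465 -0.69490366] [ 0.15 -0.08  3.73] [-112.1   39.4  140.4]
```

View pics/s2.png

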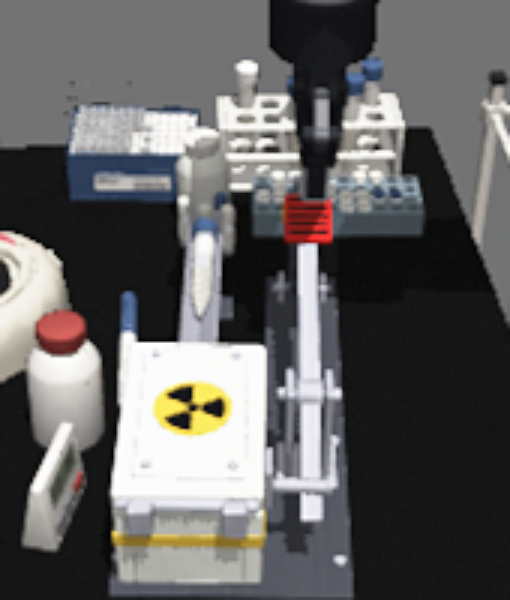

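>>> carry_out(
  motion=[
    [0.1,0,0.4,0,0,0],
    [0.1,0,0.7,0,0,0],
    [0.1,0,1.1,0,0,0],
    [0.1,0,1.5,0,0,0],
    [0.1,0,1.9,0,0,0],
  ],
)

```text
clock: 3.9
eef_pos: [0.5067, 0.2179, 0.0997]
eef_rot: [[0.918, 0.396, 0.011], [0.396, -0.918, 0.001], [0.01, 0.003, -1.0]]
wrist_force: [2.7, -5.9, 13.9]
opening: -0.0001
finger_force: 6.9
```

>>> carry_out(
  motion=[
    [0,0,0.4,0,0,0],
    [0,0,0.8,0,0,0],
    [0,0,1.2,0,0,0],
    [0,0,1.6,0,0,0],
    [0,0,1.75,0,0,0],
  ],
)

```text
clock: 4.4
eef_pos: [0.5061, 0.219, 0.0554]
eef_rot: [[0.918, 0.397, 0.008], [0.397, -0.918, 0.003], [0.009, 0.001, -1.0]]
wrist_force: [-0.1, -0.4, 13.4]
opening: -0.0001
finger_force: 6.8
```

```bash
python3 -c "
from h import *
o=bot.observe();print(o['eef_pos'],o['wrist_force'],go(-.110,.036,.047),dev(o['eef_pos']))"
```

```text
[0.50612711 0.21901016 0.0554407 ] [-0.09277406 -0.37320047 13.40908057] [-0.13 -0.11  0.34] [-112.7   32.7   55.4]
```

>>> carry_out(
  motion=[
    [0,0,0.1,0,0,0],
    [0,0,0.2,0,0,0],
    [0,0,0.3,0,0,0],
    [0,0,0.4,0,0,0],
    [0,0,0.4,0,0,0],
  ],
)

```text
clock: 4.9
eef_pos: [0.5059, 0.2202, 0.0478]
eef_rot: [[0.918, 0.397, 0.008], [0.397, -0.918, 0.005], [0.009, -0.001, -1.0]]
wrist_force: [-8.7, -0.1, 28.5]
opening: 0.0
finger_force: 13.3
```

>>> carry_out(
  motion=[
    [0,0,-0.1,0,0,0],
    [0,0,-0.3,0,0,0],
    [0,0,-0.5,0,0,0],
    [0,0,-0.8,0,0,0],
    [0,0,-1.2,0,0,0],
  ],
)

```text
clock: 5.4
eef_pos: [0.5028, 0.2182, 0.0713]
eef_rot: [[0.918, 0.397, -0.001], [0.397, -0.918, -0.001], [-0.002, 0.0, -1.0]]
wrist_force: [-0.3, 0.2, -0.1]
opening: 0.0
finger_force: 0.0
```

>>> carry_out(
  motion=[
    [0,0,-0.8,0,0,0],
    [0,0,-2,0,0,0],
    [0,0,-3.2,0,0,0],
    [0,0,-3.8,0,0,0],
    [0,0,-3.8,0,0,0],
  ],
)

```text
clock: 5.9
eef_pos: [0.5042, 0.2189, 0.169]
eef_rot: [[0.918, 0.397, 0.004], [0.397, -0.918, 0.002], [0.005, 0.0, -1.0]]
wrist_force: [0.5, 0.4, -0.5]
opening: -0.0001
finger_force: 0.0
```

```bash
python3 -c "
from h import *
o=bot.observe();print(o['eef_pos'],o['wrist_force'],go(-.170,-.044,.16),dev(o['eef_pos']))
s=snap('side');i=cv2.cvtColor(s['frame'],cv2.COLOR_RGB2BGR);cv2.imwrite('pics/s3.png',cv2.resize(i[120:320,230:400],None,fx=3,fy=3))
s=snap('top');i=cv2.cvtColor(s['frame'],cv2.COLOR_RGB2BGR);cv2.imwrite('pics/t3.png',cv2.resize(i[130:330,190:480],None,fx=2.5,fy=2.5))
cap,st=cen(s,(100,100,40),(125,255,255),(365,175,392,200)); print('cap',cap,st,dev(atz(s,*cap,.091)))"
```

```text
[0.50422996 0.21885824 0.16899385] [ 0.49554403  0.41754488 -0.48601831] [3.14 2.32 0.38] [-112.    34.5  169. ]
cap [379.13043478 184.73913043] [375 182   8   6  23] [-135.1  -46.3   91. ]
```

View pics/s3.png

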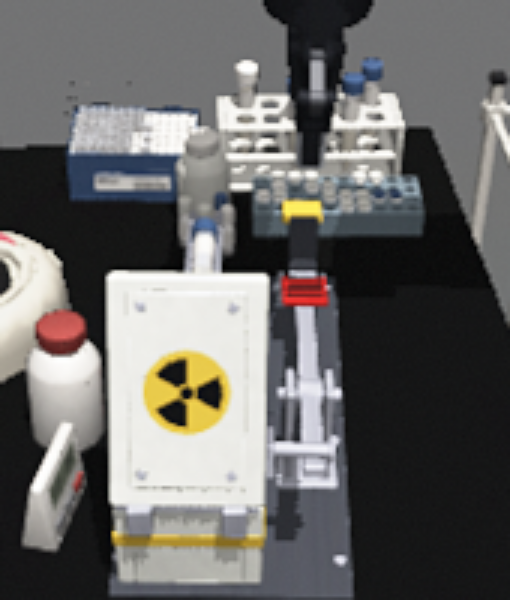

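>>> carry_out(
  motion=[
    [1.1,0.8,0,0,0,0],
    [2.2,1.6,0,0,0,0],
    [3.1,2.2,0,0,0,0],
    [3.1,2.25,0.8,0,0,0],
    [3.1,2.25,1.6,0,0,0],
  ],
)

```text
clock: 6.5
eef_pos: [0.5966, 0.197, 0.1233]
eef_rot: [[0.918, 0.396, -0.003], [0.396, -0.918, -0.001], [-0.003, -0.0, -1.0]]
wrist_force: [0.9, 0.6, 0.6]
opening: -0.0
finger_force: 0.0
```

```bash
python3 -c "
from h import *
o=bot.observe();print(o['eef_pos'],o['wrist_force'],go(-.168,-.044,.0915),dev(o['eef_pos']))"
```

```text
[0.59659768 0.19697313 0.12329037] [0.86667747 0.58927665 0.62397558] [ 0.1  -0.03  1.27] [-168.8  -41.5  123.3]
```

>>> carry_out(
  motion=[
    [0.05,0,0.5,0,0,0],
    [0.05,0,0.9,0,0,0],
    [0.05,0,1.15,0,0,0],
    [0.05,0,1.2,0,0,0],
    [0.05,0,1.2,0,0,0],
  ],
)

```text
clock: 7.0
eef_pos: [0.5979, 0.1983, 0.0969]
eef_rot: [[0.918, 0.398, 0.001], [0.398, -0.918, 0.0], [0.001, 0.0, -1.0]]
wrist_force: [0.2, -0.5, 0.3]
opening: 0.0003
finger_force: 0.0
```

```bash
python3 -c "
from h import *
o=bot.observe();print(o['eef_pos'],o['wrist_force'],go(-.168,-.044,.0915),dev(o['eef_pos']))
s=snap('side');i=cv2.cvtColor(s['frame'],cv2.COLOR_RGB2BGR);cv2.imwrite('pics/s4.png',cv2.resize(i[140:260,250:370],None,fx=5,fy=5))"
```

```text
[0.59794936 0.19833558 0.09689851] [ 0.23011082 -0.53955124  0.30704221] [ 0.03 -0.    0.22] [-168.1  -43.3   96.9]
```

View pics/s4.png

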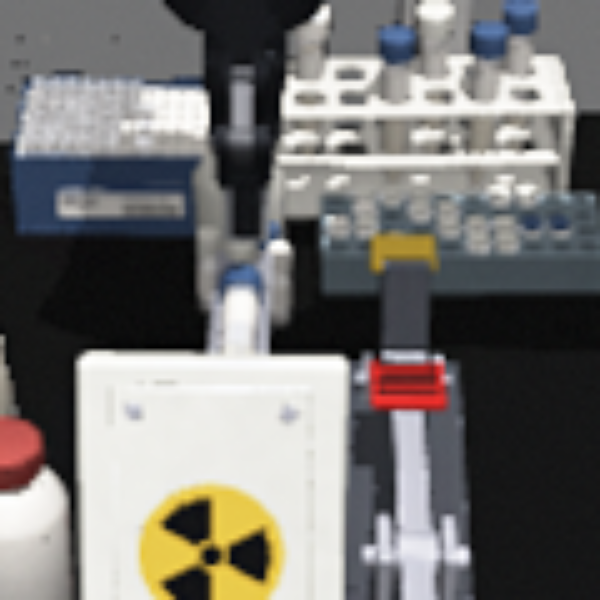

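>>> carry_out(
  motion=[
    [0,0,0.2,0,0,0],
    [0,-0.1,0.22,0,0,0],
    [0,-0.3,0.22,0,0,0],
    [0,-0.6,0.22,0,0,0],
    [0,-1,0.22,0,0,0],
  ],
)

```text
clock: 7.55
eef_pos: [0.5877, 0.2217, 0.0911]
eef_rot: [[0.918, 0.397, 0.0], [0.397, -0.918, -0.0], [0.0, 0.0, -1.0]]
wrist_force: [0.8, 0.6, 0.8]
opening: 0.0002
finger_force: 0.0
```

```bash
python3 -c "
from h import *
o=bot.observe();print(o['eef_pos'],o['wrist_force'],go(.015,-.044,.0915),dev(o['eef_pos']))"
```

```text
[0.5876554  0.22173296 0.09106083] [0.80550111 0.64972493 0.79898808] [ 0.03 -6.3  -0.02] [-142.6  -43.2   91.1]
```

>>> carry_out(
  motion=[
    [0,-0.4,0,0,0,0],
    [0,-0.9,0,0,0,0],
    [0,-1.4,0,0,0,0],
    [0,-1.9,0,0,0,0],
    [0,-2.4,0,0,0,0],
  ],
)

```text
clock: 8.05
eef_pos: [0.5635, 0.2774, 0.091]
eef_rot: [[0.918, 0.398, 0.0], [0.398, -0.918, -0.0], [0.0, 0.0, -1.0]]
wrist_force: [-0.0, -0.3, -0.3]
opening: -0.0002
finger_force: 0.1
```

>>> carry_out(
  motion=[
    [0,-0.5,0,0,0,0],
    [0,-1,0,0,0,0],
    [0,-1.5,0,0,0,0],
    [0,-2,0,0,0,0],
    [0,-2.5,0,0,0,0],
  ],
)

```text
clock: 8.55
eef_pos: [0.5387, 0.3345, 0.0908]
eef_rot: [[0.918, 0.397, -0.0], [0.397, -0.918, -0.0], [-0.0, 0.0, -1.0]]
wrist_force: [-0.2, 0.5, 0.3]
opening: 0.0002
finger_force: 0.0
```

```bash
python3 -c "
from h import *
o=bot.observe();print(o['eef_pos'],o['wrist_force'],go(.015,-.044,.0915),dev(o['eef_pos']))"
```

```text
[0.53869125 0.33452774 0.09081253] [-0.20919817  0.46060301  0.26293897] [ 0.04 -1.38 -0.03] [-19.6 -43.1  90.8]
```

>>> carry_out(
  motion=[
    [0,-0.4,0,0,0,0],
    [0,-0.8,0,0,0,0],
    [0,-1.1,0,0,0,0],
    [0,-1.4,0,0,0,0],
    [0,-1.4,0,0,0,0],
  ],
)

```text
clock: 9.05
eef_pos: [0.5249, 0.3665, 0.0909]
eef_rot: [[0.917, 0.398, -0.0], [0.398, -0.917, 0.0], [0.0, -0.0, -1.0]]
wrist_force: [-1.1, 0.6, 0.3]
opening: -0.0
finger_force: 0.0
```

```bash
python3 -c "
from h import *
o=bot.observe();print(o['eef_pos'],o['wrist_force'],go(-.06,-.044,.22),dev(o['eef_pos']))
s=snap('top');i=cv2.cvtColor(s['frame'],cv2.COLOR_RGB2BGR);cv2.imwrite('pics/t5.png',cv2.resize(i[150:330,190:440],None,fx=3,fy=3))
print(bot.look_for('spent_tube','top'))"
```

```text
[0.5248718  0.36647391 0.09086504] [-1.07476282  0.57104821  0.31309367] [ 0.03  3.01 -5.17] [ 15.2 -43.1  90.9]
[{'rect': [206.5, 346.8, 259.6, 375.9], 'p': 0.87}]
```

>>> carry_out(
  motion=[
    [0,0.8,0,0,0,0],
    [0,2,-0.4,0,0,0],
    [0,3.2,-1.4,0,0,0],
    [0,4.4,-2.8,0,0,0],
    [0,5.6,-4,0,0,0],
  ],
)

```text
clock: 9.65
eef_pos: [0.5814, 0.2356, 0.1926]
eef_rot: [[0.918, 0.397, 0.001], [0.397, -0.918, 0.0], [0.001, 0.0, -1.0]]
wrist_force: [1.1, 0.2, 0.7]
opening: -0.0001
finger_force: 0.0
```

>>> carry_out(
  motion=[
    [-0.5,1.2,0,0,0,0],
    [-1.2,2.4,0,0,0,0],
    [-2,3.4,0,0,0,0],
    [-3,3.6,0,0,0,0],
    [-3.2,3.6,0,0,0,0],
  ],
)

```text
clock: 10.15
eef_pos: [0.5423, 0.1207, 0.1911]
eef_rot: [[0.919, 0.395, -0.0], [0.395, -0.919, -0.0], [-0.0, 0.0, -1.0]]
wrist_force: [-0.7, -0.2, 0.1]
opening: 0.0002
finger_force: 0.0
```

```bash
python3 -c "
from h import *
o=bot.observe();print(o['eef_pos'],o['wrist_force'],go(-.221,.036,.065),dev(o['eef_pos']))
s=snap('top');i=cv2.cvtColor(s['frame'],cv2.COLOR_RGB2BGR);cv2.imwrite('pics/t6.png',cv2.resize(i[150:330,190:440],None,fx=3,fy=3))
print(bot.look_for('spent_tube','top'))"
```

```text
[0.54234211 0.12068715 0.19114313] [-0.68845055 -0.24369519  0.09133934] [0.1  0.15 5.05] [-217.3   38.6  191.1]
[{'rect': [207.1, 344.5, 259.8, 376.8], 'p': 0.96}, {'rect': [259.8, 211.9, 296.8, 241.2], 'p': 0.89}]
```

View pics/t6.png

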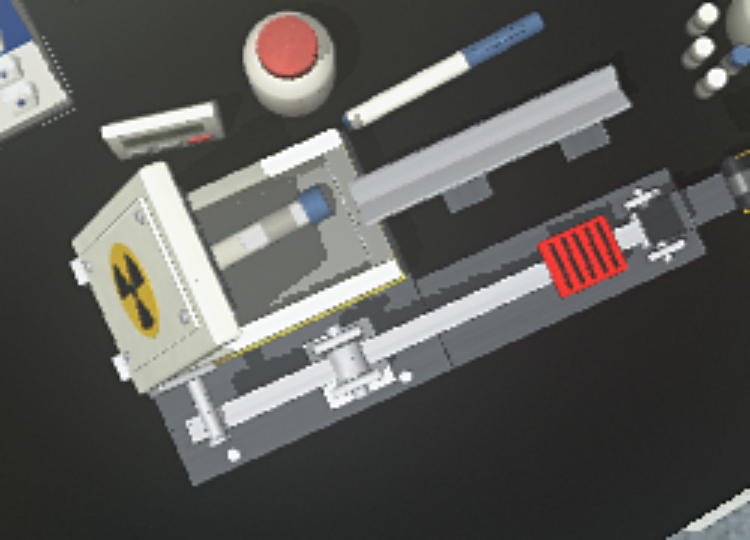

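The tube lies in the box, around (270,230), with its cap at (315,203). The chute is empty and the lid is open, so the tab is next.

>>> carry_out(
  motion=[
    [0.1,0.1,1,0,0,0],
    [0.1,0.1,2.4,0,0,0],
    [0.1,0.1,3.8,0,0,0],
    [0.1,0.1,4.7,0,0,0],
    [0.1,0.1,4.8,0,0,0],
  ],
)

```text
clock: 10.75
eef_pos: [0.5449, 0.122, 0.0671]
eef_rot: [[0.917, 0.398, -0.006], [0.398, -0.917, -0.001], [-0.006, -0.002, -1.0]]
wrist_force: [0.6, -0.4, 0.2]
opening: 0.0003
finger_force: 0.0
```

```bash
python3 -c "
from h import *
o=bot.observe();print(o['wrist_force'],go(-.221,.036,.026),dev(o['eef_pos']))"
```

```text
[ 0.57219513 -0.40868378  0.20899037] [-0.    0.16  1.65] [-217.1   35.7   67.1]
```

>>> carry_out(
  motion=[
    [0,0.12,0.3,0,0,0],
    [0,0.15,0.7,0,0,0],
    [0,0.15,1.1,0,0,0],
    [0,0.15,1.5,0,0,0],
    [0,0.15,1.7,0,0,0],
  ],
)

```text
clock: 11.25
eef_pos: [0.5495, 0.1173, 0.0292]
eef_rot: [[0.918, 0.397, 0.004], [0.397, -0.918, -0.001], [0.003, 0.002, -1.0]]
wrist_force: [2.0, -3.5, 5.0]
opening: -0.0001
finger_force: 2.8
```

```bash
python3 -c "
from h import *
o=bot.observe();print(o['wrist_force'],dev(o['eef_pos']))
s=snap('top');print(cen(s,(0,150,60),(10,255,255),(340,190,430,270)),[r['rect'] for r in bot.look_for('lid','top')])"
```

```text
[ 1.95854579 -3.5077495   5.0060333 ] [-223.2   33.3   29.2]
(array([385.27918782, 234.14974619]), array([371, 221,  30,  27, 394], dtype=int32)) [[215.0, 199.3, 288.9, 298.8], [253.0, 219.2, 411.3, 300.5]]
```

>>> carry_out(
  motion=[
    [0,0,0.1,0,0,0],
    [0,0,0.2,0,0,0],
    [0,0,0.3,0,0,0],
    [0,0,0.3,0,0,0],
    [0,0,0.3,0,0,0],
  ],
)

```text
clock: 11.85
eef_pos: [0.5534, 0.1167, 0.0272]
eef_rot: [[0.918, 0.396, 0.014], [0.396, -0.918, -0.001], [0.012, 0.006, -1.0]]
wrist_force: [4.0, -10.3, 23.6]
opening: 0.0003
finger_force: 1.4
```

```bash
python3 -c "
from h import *
o=bot.observe();print(o['wrist_force'],dev(o['eef_pos']))
s=snap('top');print(cen(s,(0,150,60),(10,255,255),(340,190,430,270)),[r['rect'] for r in bot.look_for('lid','top')])"
```

```text
[  4.04851927 -10.32523307  23.61211641] [-225.3   30.    27.2]
(array([386.82598608, 232.76798144]), array([370, 218,  34,  30, 431], dtype=int32)) [[217.3, 193.5, 320.2, 296.1]]
```

Lever is back at rest and the lid is shut. I'll retreat straight up.

>>> carry_out(
  motion=[
    [0,0,-0.4,0,0,0],
    [0,0,-1,0,0,0],
    [0,0,-2,0,0,0],
    [0,0,-3.4,0,0,0],
    [0,0,-4.8,0,0,0],
  ],
)

```text
clock: 12.45
eef_pos: [0.5473, 0.1181, 0.1417]
eef_rot: [[0.918, 0.398, -0.002], [0.398, -0.918, -0.0], [-0.002, -0.0, -1.0]]
wrist_force: [-0.1, 0.4, 0.5]
opening: 0.0001
finger_force: 0.0
```

>>> carry_out(
  motion=[
    [-0.5,0,-1,0,0,0],
    [-1.5,0.3,-2,0,0,0],
    [-3,0.6,-2.5,0,0,0],
    [-4,0.8,-2.5,0,0,0],
    [-4,0.8,-2.5,0,0,0],
  ],
)

```text
clock: 12.95
eef_pos: [0.4627, 0.059, 0.2043]
eef_rot: [[0.918, 0.396, 0.001], [0.396, -0.918, -0.0], [0.001, 0.001, -1.0]]
wrist_force: [0.1, -0.0, -0.2]
opening: 0.0002
finger_force: 0.0
```

```bash
python3 -c "
from h import *
o=bot.observe();print(o['clock'],o['wrist_force'],dev(o['eef_pos']))
s=snap('top');i=cv2.cvtColor(s['frame'],cv2.COLOR_RGB2BGR);cv2.imwrite('pics/t7.png',cv2.resize(i[130:390,190:480],None,fx=2.3,fy=2.3))
print(cen(s,(20,120,120),(35,255,255),(415,185,470,240))[0])"
```

```text
12.95 [ 0.12872955 -0.01638563 -0.16854248] [-242.3  136.2  204.3]
[441.59163987 208.88102894]
```

View pics/t7.png

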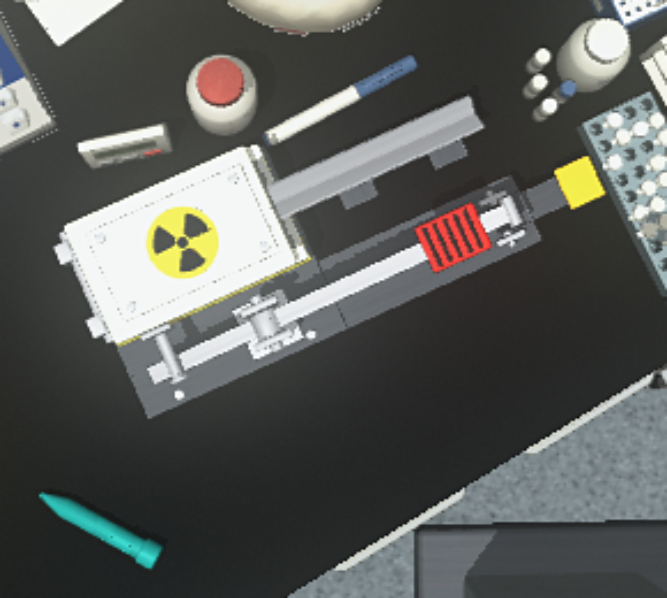

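The lid is shut at (182,242), the chute is empty, the catch is back in place with its tab at (580,182), and the other things have not moved.

```bash
python3 -c "
from workcell import bot
print(bot.finish_job())"
```

```text
the job is handed in; nothing more can be done
None
```

The spent tube is in the waste box and the lid is fully shut over it. The catch is back in its normal place, the other things on the bench are where they were, and I handed the job in at about 13 s of the 64 s allowed.

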